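Drive the proud splitting plug home with the lump hammer

ROBOT

A 6-joint arm with a two-finger parallel gripper is mounted at the origin on the work surface. World frame = base frame: x ahead of the robot, y to its left, z up, the work surface at z = 0. Lengths are in m, angles in rad, forces in N, time in s.
With the tool pointing down it reaches from about 0.375 to 0.9 m from the base axis. Payload 3.1 kg.
Tool frame: the origin (TCP) lies between the finger pads; the fingertips stand 8 mm ahead of it and the grasp point (between the pads) lies 11 mm behind it; z points along the fingers, y is the line along which they close (so a half turn about z gives the same grasp; the last joint's range is limited). The gripper opens to 87 mm and grips with 3 to 60 N. Pads are 19 mm wide; open, the fingers measure 117 mm over their backs; the gripper's body (75 mm by 190 mm) begins 51 mm behind the grasp point.
Start: joints at [-1.486, 0.527, 1.433, -0, 1.181, -0.178], TCP at [0.162, -0.604, 0.231] pointing down, gripper open.
Joint ranges: [-3.08, 3.08], [-0.75, 2.2], [0.22, 2.44], [-1.43, 4.57], [0, 2.65], [-2.85, 2.85]. Speed limits (rad/s): [2.79, 2.79, 3.14, 3.14, 3.14, 3.14].

INTERFACE

Orientations are given as a unit quaternion [x, y, z, w].
In Python, from rig import robot gives the robot as it stands.
- The arm moves only by the tool move_arm, never from a script. Its argument "motion" is text: rows parted by semicolons, each of 5 numbers parted by spaces: the opening, from -1 (shut) to 1 (fully open), then the shift along the tool's x, y, z normalised to -1 to 1, where 1 is 0.2 m, then the turn about the tool's z normalised to -1 to 1, where 1 is pi rad. A call has 1 to 12 rows; each row is the pose to reach, as a shift and turn from the pose commanded when the call began, along the tool's axes at that moment, turning the shorter way round; what a row does not reach only later rows make up. A row lasts 1/12 s, in which the tool goes at most 41.7 mm and 7.16 degrees, less where a joint would pass 70% of its speed; a pose out of reach is approached as far as the arm can. A call with a number of a shift or a turn outside -1 to 1 is refused whole. A call with a gripper value outside its range is refused whole. The fingers move at their own pace and stop on an object; "newtons" is the grip in N (left out, the last holds). Time passes only in rows, so rows that repeat a pose let the fingers close. It gives the time, the measured TCP pose, the force, the opening and the grip force at its end, in the units of the state.
- robot.get_obs(): the state, without advancing time (a new reading comes with each control period).
- robot.camera(name): name is "scene" or "top"; returns (picture, depth): 480x640x3 uint8, red, green, blue; 480x640 float32, m along the optical axis (not along the pixel's ray), 0 where there is no reading.
- robot.camera_model(name): a dict with "mtx" (3x3 intrinsics, pixels), "position" and "attitude" of the camera in the world. Camera axes: x right, y down, z forward; pixel columns grow to the right and rows downward; lengths in m; the calibration is good to about 2 mm. A picture is of the moment at which its call begins. camera_model takes no time and is no camera call.
- robot.hand_in(): hands the job in; it is judged then, once.
The state is a dict: "time": time; "q": joint angles; "joint_velocities": joint speeds; "joint_torque": joint torques, N m; "position": TCP position; "tool_rot": TCP orientation; "ft_force": force on the tool from outside, world axes, zero at the start; "moment": the same for the moment, N m; "grip_width": finger opening in m; "grip_force": force on a finger pad.
Only numpy, scipy, OpenCV 4.12 (cv2) and the standard library are available. Lean on these libraries where they do the work, as an engineer would, in place of code of your own. Each camera call takes 0.05 s, during which the arm holds its last target. There are 200 camera calls.

TASK

One of the three splitting plugs in the stone still stands proud. Pick up the square-headed steel lump hammer, drive that plug down with it until it is fully home like its two neighbours (never letting go of the hammer or pushing on the plugs with the gripper itself), then set the hammer down on the bench clear of the stone. Leave the round white mallet, the brush and the chisel where they are.

Things in the scene. Friction and masses are not known exactly. Their poses are not given: they have to be found in the camera images.
- hammer: Loose lump hammer, 0.75 kg (varies), standing on one striking face (36 mm square), left or right of the stone. Steel head 40 x 40 x 76 mm tall; level wooden handle 26 mm wide, 30 mm deep, flat sides, its end 163 mm from the head's axis. Origin: centre of the lower face; z up through the head, x from handle to head. Head-heavy (centre of mass within 15 mm of the head's axis): grip with about 100 N.
- hammer_head (a point): Centre of the hammer's head, 38 mm above its lower face; axes as hammer.
- hammer_grip (a point): Point on the handle's axis 60 mm from the head's axis, 38 mm above the lower face: a good place to grip, fingers closing across the handle (along the hammer's y). Axes as hammer.
- stone: Fixed grey stone block 140 x 230 x 80 mm high; origin at the centre of its underside, z up, y along the row of three plug-and-feather sets, which stand 75 mm apart on a dark scribed line along its middle (one in the centre).
- set_a: Fixed set of two steel feathers (shims) in a hole in the stone with a plug between them; origin on the hole's axis, level with the stone's top face, z up, y along the row of sets. The feathers' ears stand 5.5 mm above the stone and reach 23 mm to either side along x. This one carries the plug that stands proud; it may be any of the three places.
- set_b: Fixed set of two steel feathers (shims) in a hole in the stone with a plug between them; origin on the hole's axis, level with the stone's top face, z up, y along the row of sets. The feathers' ears stand 5.5 mm above the stone and reach 23 mm to either side along x. Its plug is already home.
- set_c: Fixed set of two steel feathers (shims) in a hole in the stone with a plug between them; origin on the hole's axis, level with the stone's top face, z up, y along the row of sets. The feathers' ears stand 5.5 mm above the stone and reach 23 mm to either side along x. Its plug is already home.
- plug_a (a joint): The proud plug (steel wedge with a 30 mm round head 14 mm thick) in set_a; 35 mm travel, positive down: 0 = fully raised, top 54 mm above the stone; 0.035 = home on its stop, top 19 mm above it. A light spring (50 N/m) pushes back; friction of about 7 N holds it at any depth. Moving it down takes 6 to 10 N plus 15 N per m/s. It starts between 0 and 0.010.
- plug_b (a joint): The plug in set_b, same as plug_a, starts home; 35 mm travel, positive down: 0 = fully raised, top 54 mm above the stone; 0.035 = home on its stop, top 19 mm above it. A light spring (50 N/m) pushes back; friction of about 7 N holds it at any depth. Moving it down takes 6 to 10 N plus 15 N per m/s. 
- plug_c (a joint): The plug in set_c, same as plug_a, starts home; 35 mm travel, positive down: 0 = fully raised, top 54 mm above the stone; 0.035 = home on its stop, top 19 mm above it. A light spring (50 N/m) pushes back; friction of about 7 N holds it at any depth. Moving it down takes 6 to 10 N plus 15 N per m/s. 
- plug_a_top (a point): Centre of the flat round top (diameter 30 mm) of the plug in set_a, where the hammer strikes; moves with the plug.
- plug_b_top (a point): Centre of the flat round top (diameter 30 mm) of the plug in set_b.
- plug_c_top (a point): Centre of the flat round top (diameter 30 mm) of the plug in set_c.
- mallet: Bystander: round white mason's mallet, 0.7 kg, standing on its head with the handle up; head diameter 100 mm, 85 mm high, whole 195 mm high; origin at the centre of its underside. On the other side of the stone from the hammer.
- brush: Bystander: bench brush with wooden back 30 x 150 x 22 mm, bristles to +x (50 mm); origin under the back's centre, length along y.
- chisel: Bystander: steel pitching chisel 185 mm long, 14 mm thick, lying flat; origin under the shank's middle, blade to +x.
Things that resemble listed ones, but are neither listed nor needed, are in the scene too. Of the things like the hammer, leave any that is purple; of the rest the larger one is meant.

How it is judged:
By the outcome, as a careful person would: the job done as asked, in the order asked, and still so for the second after the job is handed in, with the robot touching nothing.
It also fails if it takes over 40 s, if anything falls off the work surface, if the arm or the gripper's body presses on something with over 40 N, if the wrist force passes 120 N, or if a joint passes its speed limit or range.

## Working session

There is one attempt and no reset: what is moved stays moved. The work goes in short steps, Python scripts to look and compute and a tool call to move; the robot and the scene stay as the last step left them, time stands still between calls to the robot, and variables do not carry over. Pictures are saved under pics/ and viewed, at most 10 in all, crops included, and the job is handed in when it is done.

Besides the shell and the picture viewer there is one more tool, called by a JSON object that holds its "name" and its "arguments". move_arm: Moves the arm, as the interface text tells. Its arguments: {"type":"object","properties":{"motion":{"type":"string"},"newtons":{"type":"number"}},"required":["motion"]}

```bash
mkdir -p pics
cat > h.py <<'E'
import numpy as np, cv2
from scipy.spatial.transform import Rotation as R
from rig import robot
def cam(n):
    m=robot.camera_model(n); a=np.array(m["attitude"],float)
    Rm=R.from_quat(a).as_matrix() if a.size==4 else a.reshape(3,3)
    return np.array(m["mtx"],float).reshape(3,3),np.array(m["position"]),Rm
def px2w(n,d,u,v,depth=None):
    K,p,Rm=cam(n); z=d[int(v),int(u)] if depth is None else depth
    return p+Rm@(np.linalg.inv(K)@[u,v,1]*z)
def cloud(n,d):
    K,p,Rm=cam(n); v,u=np.mgrid[:480,:640]
    r=np.stack([u,v,np.ones_like(u)],-1)@np.linalg.inv(K).T
    return p+(r*d[...,None])@Rm.T
E
python3 - <<'E'
from h import *
for n in("scene","top"):
    c,d=robot.camera(n); cv2.imwrite(f"pics/{n}0.png",c[...,::-1]); np.save(f"{n}0.npy",d)
    print(n,robot.camera_model(n))
print(robot.get_obs())
E
```

```text
scene {'mtx': array([[606.69880859,   0.        , 314.08200786],
       [  0.        , 606.69880859, 247.42667278],
       [  0.        ,   0.        ,   1.        ]]), 'position': array([ 1.21443276, -0.02110471,  1.12573601]), 'attitude': array([ 0.6676133 ,  0.69290402, -0.19944781, -0.18546447])}
top {'mtx': array([[599.75843968,   0.        , 319.93858441],
       [  0.        , 599.75843968, 233.20141335],
       [  0.        ,   0.        ,   1.        ]]), 'position': array([ 0.38647276, -0.04710058,  1.2938573 ]), 'attitude': array([-0.7047189 ,  0.70497552, -0.05224781,  0.06042317])}
{'time': 0.1, 'q': array([-1.48652068e+00,  5.28392047e-01,  1.43376412e+00, -1.52598093e-05,
        1.18141618e+00, -1.78488373e-01]), 'joint_velocities': array([ 1.45148843e-03, -2.42839419e-03, -3.18707457e-03, -1.35249071e-03,
        1.01800821e-04, -3.70636802e-05]), 'joint_torque': array([-1.91007380e-04, -4.40983701e+01, -1.77150768e+01,  6.35634572e-02,
        5.34212391e-02, -3.97026463e-05]), 'position': array([ 0.16232037, -0.60288588,  0.2296611 ]), 'tool_rot': array([ 9.91380925e-01,  1.31007181e-01,  3.95626283e-05, -9.89077946e-04]), 'ft_force': array([-0.28952316,  0.19697962,  0.63009126]), 'moment': array([-0.02461709,  0.02150475,  0.02922806]), 'grip_force': 0.0, 'grip_width': 0.08701401811228153}
```

View pics/scene0.png

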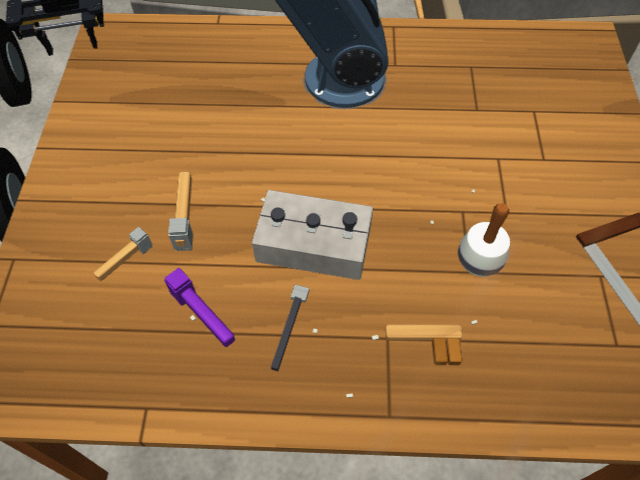

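View pics/top0.png

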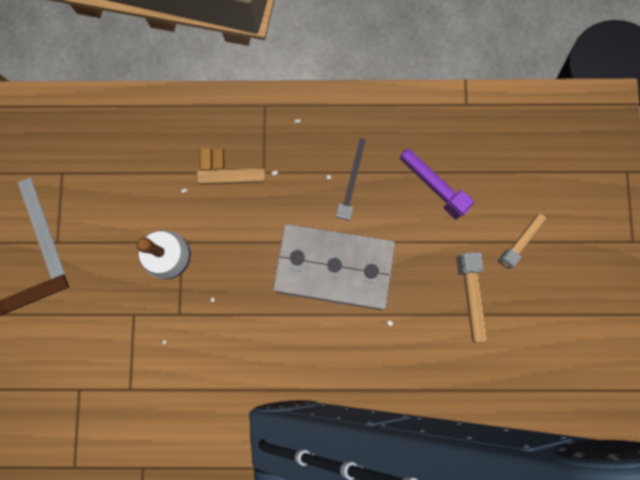

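The hammer-like things, by scene-camera pixels:
- Purple hammer at (200,305): to be left alone.
- Small hammer at (122,255).
- Larger wood-and-steel hammer at (181,210), top camera (472,290): this one fits, being non-purple and the larger of the two.

The proud plug looks like the right one in scene, at (349,220), which is top (297,257). I'll confirm both with an enlarged crop and depth.

Run:
```python
from h import *
s=cv2.imread("pics/scene0.png")
a=cv2.resize(s[160:290,80:250],None,fx=2.3,fy=2.3,interpolation=cv2.INTER_CUBIC)
b=cv2.resize(s[160:290,240:390],None,fx=2.3,fy=2.3,interpolation=cv2.INTER_CUBIC)
t=cv2.imread("pics/top0.png")
c=cv2.resize(t[210:350,260:410],None,fx=2,fy=2,interpolation=cv2.INTER_CUBIC)
e=cv2.resize(t[210:350,400:570],None,fx=2,fy=2,interpolation=cv2.INTER_CUBIC)
H=max(a.shape[0],b.shape[0]); W=800
im=np.zeros((H+280,W,3),np.uint8); im[:a.shape[0],:a.shape[1]]=a; im[:b.shape[0],400:400+b.shape[1]]=b
im[H:H+280,:c.shape[1]]=c; im[H:H+280,400:400+e.shape[1]]=e
cv2.imwrite("pics/crop1.png",im)
P={n:cloud(n,np.load(f"{n}0.npy")) for n in("scene","top")}
np.set_printoptions(precision=4,suppress=True)
Q=np.vstack([P[n].reshape(-1,3) for n in P]); L=np.repeat([0,1],480*640)
print("table z",[np.median(P[n][300:330,200:260,2]) for n in P])
# head top: region near top px
for n,uv in(("top",(472,262)),("top",(478,310)),("top",(510,259)),("top",(297,257)),("top",(334,264)),("top",(371,271)),("scene",(180,226)),("scene",(184,190)),("scene",(278,213)),("scene",(313,218)),("scene",(349,216))):
    print(n,uv,P[n][uv[1],uv[0]])
for k,n in enumerate(P):
    p=P[n].reshape(-1,3); h=P["top"][262,472]; 
    near=p[(np.linalg.norm(p[:,:2]-h[:2],axis=1)<.22)]
    # stone top
    st=p[(np.abs(p[:,2]-.08)<.006)&(np.linalg.norm(p[:,:2]-P["top"][264,334,:2],axis=1)<.17)]
    r=cv2.minAreaRect((st[:,:2]*1000).astype(np.float32)); print(n,"stone",r,np.median(st[:,2]))
    for z0,z1,nm in((.066,.09,"head"),(.04,.063,"handle")):
        q=near[(near[:,2]>z0)&(near[:,2]<z1)]
        q=q[q[:,1]<P["top"][264,334,1]-.15]
        # component containing head
        q=q[(q[:,1]>h[1]-.05)&(q[:,1]<h[1]+.06)]
        if len(q)>5: print(n,nm,len(q),q.min(0),q.max(0),np.median(q,0),cv2.minAreaRect((q[:,:2]*1000).astype(np.float32)))
    # plugs
    for (u,v) in((297,257),(334,264),(371,271)):
        c=P["top"][v,u]; q=p[(np.linalg.norm(p[:,:2]-c[:2],axis=1)<.03)&(p[:,2]>.09)]
        zt=np.percentile(q[:,2],90); q=q[q[:,2]>zt-.006]; print(n,"plug",len(q),zt,np.median(q,0),(q.min(0)+q.max(0))/2)
```

```text
table z [np.float64(0.0011301747127550055), np.float64(-0.00048343736391609493)]
top (472, 262) [ 0.5224 -0.342   0.0779]
top (478, 310) [ 0.4264 -0.3562  0.0537]
top (510, 259) [ 0.5316 -0.4273  0.0515]
top (297, 257) [0.5273 0.0115 0.1246]
top (334, 264) [ 0.5165 -0.0614  0.0968]
top (371, 271) [ 0.5024 -0.1353  0.0968]
scene (180, 226) [ 0.5257 -0.3381  0.0746]
scene (184, 190) [ 0.4147 -0.3512  0.0511]
scene (278, 213) [ 0.5024 -0.1335  0.0983]
scene (313, 218) [ 0.513  -0.0608  0.0992]
scene (349, 216) [0.5237 0.0119 0.1254]
scene stone ((515.185791015625, -60.54631042480469), (230.28424072265625, 143.93597412109375), 80.70973205566406) 0.08024131282191349
scene head 653 [ 0.504  -0.3614  0.066 ] [ 0.6765 -0.2991  0.0834] [ 0.6337 -0.3315  0.0756] ((589.643310546875, -335.88067626953125), (175.34068298339844, 49.796958923339844), 10.359373092651367)
scene handle 1091 [ 0.3609 -0.371   0.0401] [ 0.7088 -0.282   0.0629] [ 0.4839 -0.3411  0.0524] ((539.0180053710938, -342.0164489746094), (355.72186279296875, 62.600067138671875), 11.188543319702148)
scene plug 154 0.1265660712965486
[... 288 characters left out ...]
01562, 140.17715454101562), 80.64071655273438) 0.07953055148289445
top head 656 [ 0.5028 -0.363   0.0661] [ 0.6749 -0.2997  0.0821] [ 0.5401 -0.3326  0.0753] ((588.6494140625, -335.232177734375), (173.9813690185547, 48.39592361450195), 10.51874828338623)
top handle 1312 [ 0.3618 -0.3691  0.0401] [ 0.7082 -0.282   0.0629] [ 0.461  -0.345   0.0517] ((538.3953247070312, -341.3844909667969), (355.34405517578125, 61.265403747558594), 11.36819076538086)
top plug 163 0.12649682265631057 [0.5271 0.0135 0.1245] [0.5276 0.0136 0.1251]
top plug 160 0.10171876143709943 [ 0.5145 -0.0594  0.0991] [ 0.5145 -0.0614  0.0997]
top plug 152 0.10158032104573227 [ 0.5022 -0.1351  0.0991] [ 0.5022 -0.1352  0.1004]
```

View pics/crop1.png

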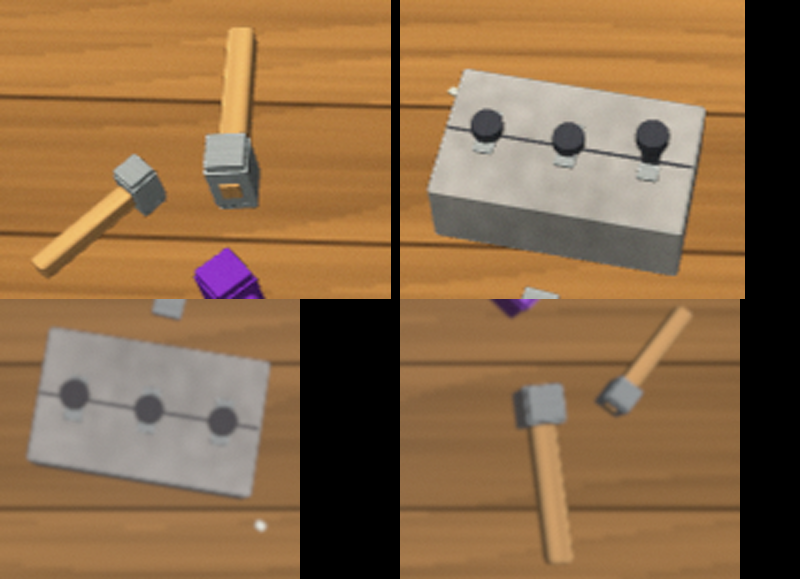

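The crop confirms both. The larger non-purple hammer stands upright, with its handle towards the robot. The right plug in scene (crop (652,135)) is proud, at z 0.1245 against 0.099 for its neighbours. Next I'll refine the hammer pose and work out the approach.

```bash
cat >> h.py <<'E'
np.set_printoptions(precision=4,suppress=True)
def to(x,y,z,yaw):
    """shift/turn (move units) from the present pose to tool-down TCP x,y,z with tool x... at world yaw (half-turn allowed)"""
    o=robot.get_obs(); Rt=R.from_quat(o["tool_rot"]).as_matrix()
    s=Rt.T@(np.array([x,y,z])-o["position"])/.2
    cur=np.arctan2(Rt[1,0],Rt[0,0]); t=-(yaw-cur); t=(t+np.pi/2)%np.pi-np.pi/2
    print("shift",s,"turn",t/np.pi,"deg",np.degrees(t),"pos",o["position"],"yaw",np.degrees(cur),"q6",o["q"][5],"t",o["time"])
E
python3 - <<'E'
from h import *
for n in("top","scene"):
    p=cloud(n,np.load(f"{n}0.npy")).reshape(-1,3)
    p=p[(p[:,1]>-.395)&(p[:,1]<-.27)&(p[:,0]<.57)&(p[:,0]>.33)]
    for z0,z1 in((.072,.08),(.049,.056)):
        q=p[(p[:,2]>z0)&(p[:,2]<z1)]
        if z1<.06: q=q[q[:,0]<.48]
        r=cv2.minAreaRect((q[:,:2]*1000).astype(np.float32)); m=q[:,:2].mean(0)
        l=cv2.fitLine(q[:,:2].astype(np.float32),cv2.DIST_L2,0,.001,.001).ravel()
        print(n,len(q),r,"med z",np.median(q[:,2]),"mean",m,"line yaw",np.degrees(np.arctan2(l[1],l[0])))
to(.45,-.35,.15,np.radians(7))
E
```

```text
top 287 ((522.7515869140625, -343.2289733886719), (35.68386459350586, 36.394248962402344), 5.692513942718506) med z 0.0754705871161041 mean [ 0.523  -0.3435] line yaw -22.154081
top 591 ((421.0982971191406, -351.93328857421875), (119.84969329833984, 25.568647384643555), 5.080256938934326) med z 0.052185741811907826 mean [ 0.4202 -0.3522] line yaw 5.4275694
scene 251 ((523.8502807617188, -342.87506103515625), (40.1966552734375, 35.91013717651367), 3.5525219440460205) med z 0.07599777489805715 mean [ 0.5244 -0.3425] line yaw 34.64757
scene 411 ((421.55206298828125, -352.0602111816406), (116.1851577758789, 25.863649368286133), 5.107771396636963) med z 0.05258715559231231 mean [ 0.422 -0.352] line yaw 5.277043
shift [ 1.7173 -0.8466  0.4005] turn 0.04475323989266727 deg 8.055583180680108 pos [ 0.1623 -0.6029  0.2297] yaw 15.05558318068011 q6 -0.17848837319599606 t 0.1
```

{"name": "move_arm", "arguments": {"motion": "1 0.15 -0.07 0.03 0.01; 1 0.33 -0.155 0.07 0.02; 1 0.51 -0.24 0.11 0.03; 1 0.69 -0.325 0.15 0.04; 1 0.84 -0.395 0.19 0.05; 1 0.95 -0.445 0.21 0.055; 1 1 -0.47 0.22 0.055; 1 1 -0.47 0.22 0.055", "newtons": 60}}

```text
time: 0.77
position: [0.3323, -0.4585, 0.1858]
tool_rot: [0.999, 0.047, -0.0, -0.001]
ft_force: [0.1, 0.3, -0.6]
grip_width: 0.0869
grip_force: 0.0
```

```bash
python3 -c "
from h import *
to(.4633,-.3484,.15,np.radians(5.2))"
```

```text
shift [ 0.7037 -0.4861  0.1797] turn 0.0010442838263405457 deg 0.18797108874129823 pos [ 0.3323 -0.4585  0.1858] yaw 5.387971088741303 q6 0.3356526170078062 t 0.7667
```

{"name": "move_arm", "arguments": {"motion": "1 0.15 -0.1 0.04 0; 1 0.32 -0.22 0.08 0; 1 0.48 -0.33 0.12 0; 1 0.62 -0.43 0.16 0; 1 0.69 -0.475 0.175 0; 1 0.704 -0.486 0.18 0; 1 0.704 -0.486 0.18 0"}}

```text
time: 1.35
position: [0.4627, -0.3521, 0.1505]
tool_rot: [0.999, 0.046, -0.0, 0.0]
ft_force: [-0.6, -0.5, 0.3]
grip_width: 0.0873
grip_force: 0.0
```

```bash
python3 -c "
from h import *
c,d=robot.camera('scene'); cv2.imwrite('pics/s1.png',cv2.resize(c[120:280,80:280,::-1],None,fx=3,fy=3))
to(.4633,-.3484,.027,np.radians(5.2))"
```

```text
shift [ 0.0083 -0.0223  0.6185] turn -0.00023620852292154942 deg -0.04251753412587889 pos [ 0.4621 -0.3528  0.1507] yaw 5.157482465874125 q6 0.6377275447419937 t 1.4
```

View pics/s1.png

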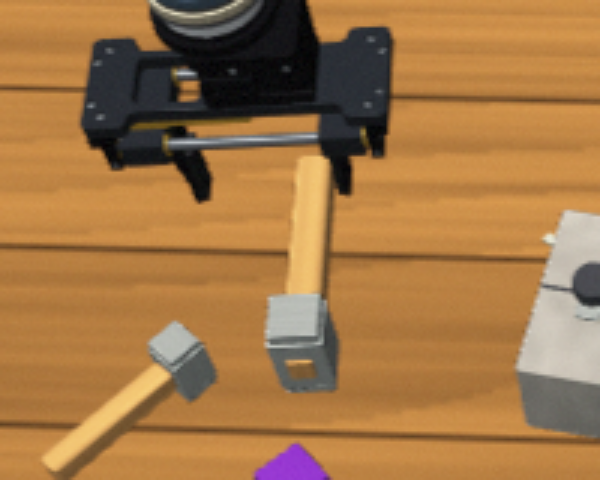

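{"name": "move_arm", "arguments": {"motion": "1 0 0 0.05 0; 1 0 0 0.1 0; 1 0 0 0.15 0; 1 0 0 0.15 0; 1 0 0 0.15 0; 1 0 0 0.15 0"}}

```text
time: 1.9
position: [0.4623, -0.3516, 0.1203]
tool_rot: [0.999, 0.045, -0.0, -0.0]
ft_force: [-0.8, -0.3, 0.9]
grip_width: 0.0873
grip_force: 0.0
```

```bash
python3 -c "
from h import *
to(.4633,-.3484,.027,np.radians(5.2)); print(robot.get_obs()['joint_velocities'])"
```

```text
shift [ 0.0066 -0.0153  0.4663] turn -0.0004200932851602091 deg -0.07561679132883764 pos [ 0.4623 -0.3516  0.1203] yaw 5.124383208671166 q6 0.6388648070643924 t 1.9
[ 0.0077 -0.0126 -0.0094 -0.0013  0.0002  0.0021]
```

{"name": "move_arm", "arguments": {"motion": "1 0.006 -0.016 0.04 0; 1 0.006 -0.016 0.1 0; 1 0.006 -0.016 0.17 0; 1 0.006 -0.016 0.24 0; 1 0.006 -0.016 0.31 0; 1 0.006 -0.016 0.37 0; 1 0.006 -0.016 0.42 0; 1 0.006 -0.016 0.45 0; 1 0.006 -0.016 0.465 0; 1 0.006 -0.016 0.465 0; 1 0.006 -0.016 0.465 0"}}

```text
time: 2.82
position: [0.4637, -0.3482, 0.0278]
tool_rot: [0.999, 0.045, 0.0, 0.0]
ft_force: [-1.0, -1.2, -0.1]
grip_width: 0.0866
grip_force: 0.0
```

```bash
python3 -c "
from h import *
to(.4633,-.3484,.027,np.radians(5.2)); print(robot.get_obs()['ft_force'])"
```

```text
shift [-0.0023  0.0006  0.004 ] turn -0.00022484445094468538 deg -0.04047200117004337 pos [ 0.4637 -0.3482  0.0278] yaw 5.159527998829963 q6 0.6440481375817901 t 2.8167
[-1.0136 -1.1632 -0.0845]
```

Well aligned; close.

{"name": "move_arm", "arguments": {"motion": "0.2 0 0 0 0; -0.1 0 0 0 0; -0.4 0 0 0 0; -1 0 0 0 0; -1 0 0 0 0; -1 0 0 0 0; -1 0 0 0 0; -1 0 0 0 0", "newtons": 60}}

```text
time: 3.48
position: [0.4635, -0.348, 0.0276]
tool_rot: [0.999, 0.045, 0.0, -0.0]
ft_force: [0.6, -0.2, -0.3]
grip_width: 0.0415
grip_force: 0.0
```

{"name": "move_arm", "arguments": {"motion": "-1 0 0 0 0; -1 0 0 0 0; -1 0 0 0 0; -1 0 0 0 0; -1 0 0 0 0; -1 0 0 0 0"}}

```text
time: 3.98
position: [0.4636, -0.3484, 0.0275]
tool_rot: [0.999, 0.045, 0.0, 0.0]
ft_force: [-0.5, -2.2, -0.3]
grip_width: 0.0252
grip_force: 59.9
```

{"name": "move_arm", "arguments": {"motion": "-1 0 0 -0.02 0; -1 0 0 -0.06 0; -1 0 0 -0.12 0; -1 0 0 -0.2 0; -1 0 0 -0.3 0; -1 0 0 -0.4 0; -1 0 0 -0.5 0; -1 0 0 -0.6 0; -1 0 0 -0.7 0; -1 0 0 -0.77 0; -1 0 0 -0.8 0; -1 0 0 -0.8 0"}}

```text
time: 4.98
position: [0.4638, -0.3481, 0.1895]
tool_rot: [0.999, 0.045, 0.001, 0.001]
ft_force: [-0.1, -0.8, -6.5]
grip_width: 0.0256
grip_force: 59.9
```

Run:
```python
from h import *
c,d=robot.camera('scene'); cv2.imwrite('pics/s2.png',cv2.resize(c[100:280,80:280,::-1],None,fx=3,fy=3))
o=robot.get_obs();print(o['ft_force'],o['moment'],o['grip_width'],o['grip_force'],o['position'])
for n in("scene","top"):
    if n=="top": c,d=robot.camera(n)
    p=cloud(n,d).reshape(-1,3)
    q=p[(p[:,0]>.492)&(p[:,0]<.56)&(p[:,1]>-.38)&(p[:,1]<-.3)&(p[:,2]>.13)]
    print(n,len(q),np.percentile(q,[2,50,98],axis=0))
    t=q[(q[:,2]>.22)&(q[:,0]>.505)]
    if len(t)>10:
        A=np.c_[t[:,:2]-t[:,:2].mean(0),np.ones(len(t))]; f=np.linalg.lstsq(A,t[:,2],rcond=None)[0]
        print("top plane",len(t),f,"minrect",cv2.minAreaRect((t[:,:2]*1000).astype(np.float32)))
```

```text
[ 0.0389 -0.5854 -6.2469] [0.0066 0.368  0.0106] 0.025495394858930372 59.857665840536356 [ 0.4632 -0.3476  0.1881]
scene 4226 [[ 0.4926 -0.3702  0.1777]
 [ 0.5077 -0.3329  0.4206]
 [ 0.5451 -0.3016  0.5341]]
top plane 1859 [-4.0985  2.4606  0.4276] minrect ((526.1068725585938, -339.55596923828125), (42.147342681884766, 77.85845947265625), 0.03276805579662323)
top 1367 [[ 0.4927 -0.3572  0.1794]
 [ 0.5126 -0.3261  0.5044]
 [ 0.5404 -0.3017  0.5371]]
top plane 791 [-7.2349  2.6525  0.3742] minrect ((524.650634765625, -331.227294921875), (57.89544677734375, 39.25983810424805), 89.9699478149414)
```

View pics/s2.png

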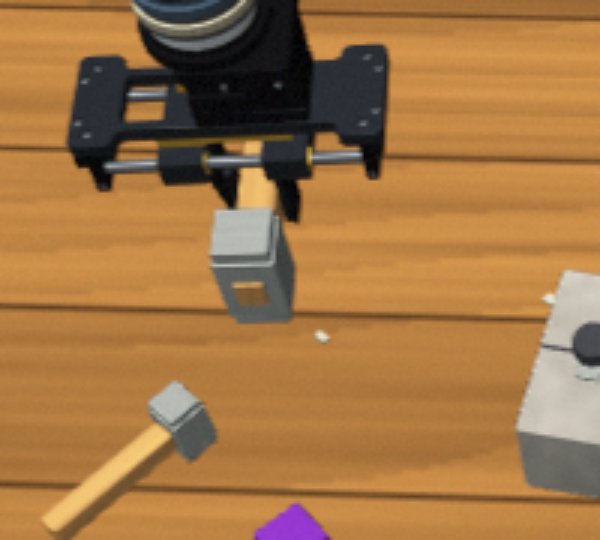

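The hammer hangs level in the grip (head at crop (250,265)), and the moment is steady at 0.37 N m. Next, carry it over the proud plug.

{"name": "move_arm", "arguments": {"motion": "-1 0.005 -0.03 0 0; -1 0.01 -0.09 0 0; -1 0.02 -0.17 0 0; -1 0.03 -0.27 0 0; -1 0.04 -0.37 0 0; -1 0.05 -0.47 0 0; -1 0.06 -0.57 0 0; -1 0.07 -0.67 0 0; -1 0.08 -0.77 0 0; -1 0.085 -0.85 0 0; -1 0.092 -0.885 0 0; -1 0.092 -0.885 0 0"}}

```text
time: 6.08
position: [0.4648, -0.1668, 0.1872]
tool_rot: [0.999, 0.047, -0.001, -0.001]
ft_force: [-0.7, -0.9, -7.4]
grip_width: 0.0253
grip_force: 59.9
```

{"name": "move_arm", "arguments": {"motion": "-1 0.005 -0.03 0 0; -1 0.01 -0.09 0 0; -1 0.02 -0.17 0 0; -1 0.03 -0.27 0 0; -1 0.04 -0.37 0 0; -1 0.05 -0.47 0 0; -1 0.06 -0.57 0 0; -1 0.07 -0.67 0 0; -1 0.08 -0.77 0 0; -1 0.085 -0.85 0 0; -1 0.092 -0.885 0 0; -1 0.092 -0.885 0 0"}}

```text
time: 7.08
position: [0.4681, 0.0092, 0.1875]
tool_rot: [0.999, 0.046, -0.0, -0.0]
ft_force: [-0.1, -1.4, -7.7]
grip_width: 0.0252
grip_force: 59.9
```

Run:
```python
from h import *
c,d=robot.camera('scene'); cv2.imwrite('pics/s3.png',cv2.resize(c[100:290,230:430,::-1],None,fx=3,fy=3))
np.save("d3.npy",d)
o=robot.get_obs();print(o['ft_force'],o['moment'],o['grip_width'])
to(.468,.0081,.19,np.radians(5.2))
p=cloud("scene",d).reshape(-1,3)
q=p[(p[:,0]>.505)&(p[:,0]<.57)&(p[:,1]>-.03)&(p[:,1]<.05)&(p[:,2]>.14)&(p[:,2]<.26)]
print(len(q),np.percentile(q,[1,50,99],axis=0))
f=q[(q[:,2]<.225)&(q[:,2]>.17)]; A=np.c_[f[:,1]-f[:,1].mean(),f[:,2]-f[:,2].mean(),np.ones(len(f))]
print("front x(y,z)",len(f),np.linalg.lstsq(A,f[:,0],rcond=None)[0],f.mean(0),np.percentile(f,[2,98],axis=0))
```

```text
[ 0.9216 -0.2205 -7.0337] [-0.0371  0.3954 -0.0028] 0.025318360050213654
shift [-0.0025 -0.0002 -0.0122] turn 0.00013478449980121147 deg 0.024261209964218065 pos [0.4685 0.0081 0.1876] yaw 5.2242612099642205 q6 1.2581602835521852 t 7.1333
850 [[ 0.5076 -0.0218  0.1629]
 [ 0.5445  0.0132  0.2241]
 [ 0.5517  0.0345  0.2578]]
front x(y,z) 403 [ 0.194  -0.0643  0.5451] [0.5451 0.0135 0.201 ] [[ 0.517  -0.0064  0.1731]
 [ 0.5517  0.0346  0.2246]]
```

View pics/s3.png

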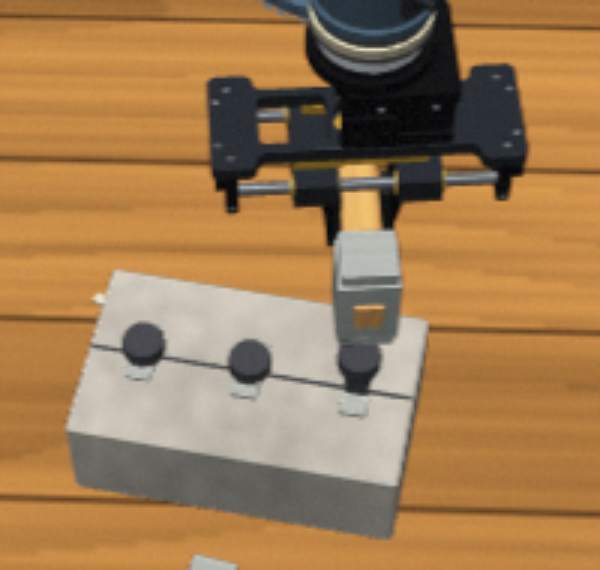

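The head sits over the proud plug (crop (360,360)): the measured front face is x 0.547, y 0.014, as expected. Now I'll lower it and press.

{"name": "move_arm", "arguments": {"motion": "-1 -0.002 0 0.02 0; -1 -0.002 0 0.06 0; -1 -0.002 0 0.1 0; -1 -0.002 0 0.14 0; -1 -0.002 0 0.16 0; -1 -0.002 0 0.18 0; -1 -0.002 0 0.2 0; -1 -0.002 0 0.22 0; -1 -0.002 0 0.24 0; -1 -0.002 0 0.255 0; -1 -0.002 0 0.265 0; -1 -0.002 0 0.265 0"}}

```text
time: 8.13
position: [0.4679, 0.0078, 0.1343]
tool_rot: [0.999, 0.045, 0.0, -0.0]
ft_force: [-1.7, -1.3, -3.3]
grip_width: 0.0258
grip_force: 59.9
```

Run:
```python
from h import *
o=robot.get_obs();print(o['ft_force'],o['moment'],o['grip_width'],o['position'],o['tool_rot'])
```

```text
[-1.7178 -1.3182 -3.298 ] [-0.1288  0.562  -0.0684] 0.025807795396737346 [0.4679 0.0078 0.1343] [ 0.999  0.045  0.    -0.   ]
```

{"name": "move_arm", "arguments": {"motion": "-1 0 0 0.01 0; -1 0 0 0.02 0; -1 0 0 0.03 0; -1 0 0 0.038 0; -1 0 0 0.044 0; -1 0 0 0.048 0; -1 0 0 0.048 0"}}

```text
time: 8.72
position: [0.468, 0.0078, 0.126]
tool_rot: [0.999, 0.045, 0.0, 0.0]
ft_force: [-6.7, 0.3, 10.4]
grip_width: 0.0257
grip_force: 59.9
```

{"name": "move_arm", "arguments": {"motion": "-1 0 0 0.006 0; -1 0 0 0.012 0; -1 0 0 0.016 0; -1 0 0 0.016 0"}}

```text
time: 9.05
position: [0.4669, 0.0075, 0.1235]
tool_rot: [0.999, 0.045, -0.0, 0.0]
ft_force: [-10.2, -2.2, 18.6]
grip_width: 0.0254
grip_force: 60.0
```

{"name": "move_arm", "arguments": {"motion": "-1 0 0 -0.03 0; -1 0 0 -0.08 0; -1 0 0 -0.15 0; -1 0 0 -0.23 0; -1 0 0 -0.3 0; -1 0 0 -0.35 0; -1 0 0 -0.35 0; -1 0 0 -0.35 0"}}

```text
time: 9.72
position: [0.4686, 0.0079, 0.1916]
tool_rot: [0.999, 0.045, 0.001, 0.0]
ft_force: [-0.3, -0.1, -7.4]
grip_width: 0.0252
grip_force: 60.0
```

Run:
```python
from h import *
o=robot.get_obs();print(o['ft_force'],o['moment'],o['grip_width'],o['position'],o['time'])
c,d=robot.camera('scene'); cv2.imwrite('pics/s4.png',cv2.resize(c[100:290,230:430,::-1],None,fx=3,fy=3))
p=cloud("scene",d).reshape(-1,3)
for c0 in((.5273,.0135),(.515,-.0607),(.503,-.1345)):
    q=p[(np.linalg.norm(p[:,:2]-c0,axis=1)<.013)&(p[:,2]>.09)&(p[:,2]<.14)]
    print("plug",len(q),np.median(q,0),np.percentile(q[:,2],[10,90]))
q=p[(p[:,0]>.49)&(p[:,0]<.57)&(p[:,1]>-.03)&(p[:,1]<.06)&(p[:,2]>.15)&(p[:,2]<.29)]
print(len(q),np.percentile(q,[1,50,99],axis=0))
```

```text
[-0.31   -0.1194 -7.4007] [-0.0276  0.3366 -0.0243] 0.025194726145354902 [0.4686 0.0079 0.1916] 9.7167
plug 116 [0.5278 0.0131 0.0996] [0.0965 0.1021]
plug 106 [ 0.5157 -0.0606  0.0992] [0.0961 0.102 ]
plug 108 [ 0.5039 -0.1348  0.0992] [0.0968 0.1019]
1428 [[ 0.4906 -0.0283  0.1714]
 [ 0.5242  0.0124  0.2423]
 [ 0.5512  0.0552  0.289 ]]
```

View pics/s4.png

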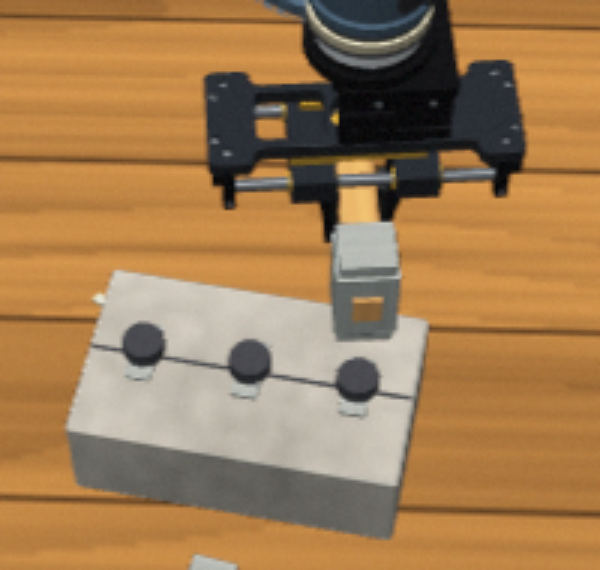

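All three plugs are level (top z 0.0996 against 0.0992, within noise), and the driven one at crop (357,380) took about 25 N static, so it's on its stop. Carry the hammer back to its old place.

{"name": "move_arm", "arguments": {"motion": "-1 -0.005 0.03 0 0; -1 -0.01 0.09 0 0; -1 -0.02 0.17 0 0; -1 -0.03 0.27 0 0; -1 -0.04 0.37 0 0; -1 -0.05 0.47 0 0; -1 -0.06 0.57 0 0; -1 -0.07 0.67 0 0; -1 -0.08 0.77 0 0; -1 -0.085 0.85 0 0; -1 -0.092 0.885 0 0; -1 -0.092 0.885 0 0"}}

```text
time: 10.77
position: [0.4654, -0.172, 0.1909]
tool_rot: [0.999, 0.044, -0.0, 0.0]
ft_force: [0.8, -0.1, -7.4]
grip_width: 0.0255
grip_force: 60.0
```

{"name": "move_arm", "arguments": {"motion": "-1 -0.005 0.03 0 0; -1 -0.01 0.09 0 0; -1 -0.02 0.17 0 0; -1 -0.03 0.27 0 0; -1 -0.04 0.37 0 0; -1 -0.05 0.47 0 0; -1 -0.06 0.57 0 0; -1 -0.07 0.67 0 0; -1 -0.08 0.77 0 0; -1 -0.085 0.85 0 0; -1 -0.092 0.885 0 0; -1 -0.092 0.885 0 0"}}

```text
time: 11.77
position: [0.4632, -0.3499, 0.1916]
tool_rot: [0.999, 0.044, 0.0, 0.001]
ft_force: [0.3, -0.0, -6.2]
grip_width: 0.0255
grip_force: 60.0
```

Run:
```python
from h import *
to(.4636,-.3484,.0275,np.radians(5.2))
c,d=robot.camera('scene')
p=cloud("scene",d).reshape(-1,3)
q=p[(p[:,0]>.51)&(p[:,0]<.57)&(p[:,1]>-.365)&(p[:,1]<-.32)&(p[:,2]>.14)&(p[:,2]<.29)]
print(len(q),np.percentile(q,[1,50,99],axis=0))
f=q[(q[:,2]<.22)&(q[:,2]>.175)&(q[:,0]>.53)]; A=np.c_[f[:,1:]-f[:,1:].mean(0),np.ones(len(f))]
print("front x(y,z)",len(f),np.linalg.lstsq(A,f[:,0],rcond=None)[0],f.mean(0))
```

```text
shift [ 0.0023 -0.0084  0.8207] turn -0.0006591263980224585 deg -0.11864275164404253 pos [ 0.4632 -0.3499  0.1916] yaw 5.081357248355953 q6 0.6431543133082013 t 11.7667
868 [[ 0.5104 -0.3618  0.1692]
 [ 0.5394 -0.3396  0.2226]
 [ 0.5462 -0.3226  0.2448]]
front x(y,z) 320 [-0.1253  0.0083  0.5422] [ 0.5422 -0.3403  0.1997]
```

{"name": "move_arm", "arguments": {"motion": "-1 0 0 0.03 0; -1 0 0 0.1 0; -1 0 0 0.2 0; -1 0 0 0.31 0; -1 0 0 0.42 0; -1 0 0 0.52 0; -1 0 0 0.61 0; -1 0 0 0.69 0; -1 0 0 0.74 0; -1 0 0 0.77 0; -1 0 0 0.785 0; -1 0 0 0.785 0"}}

```text
time: 12.82
position: [0.4633, -0.3477, 0.0346]
tool_rot: [0.999, 0.045, -0.0, -0.0]
ft_force: [0.0, -0.9, -6.7]
grip_width: 0.0256
grip_force: 60.0
```

{"name": "move_arm", "arguments": {"motion": "-1 0 0 0.005 0; -1 0 0 0.01 0; -1 0 0 0.015 0; -1 0 0 0.02 0; -1 0 0 0.02 0"}}

```text
time: 13.23
position: [0.4631, -0.3482, 0.031]
tool_rot: [0.999, 0.045, 0.0, 0.0]
ft_force: [-0.2, -0.6, -8.0]
grip_width: 0.0256
grip_force: 60.0
```

{"name": "move_arm", "arguments": {"motion": "-1 0 0 0.005 0; -1 0 0 0.01 0; -1 0 0 0.014 0; -1 0 0 0.014 0; -1 0 0 0.014 0"}}

```text
time: 13.65
position: [0.4631, -0.348, 0.0278]
tool_rot: [0.999, 0.045, -0.0, -0.0]
ft_force: [-0.3, -0.4, -6.9]
grip_width: 0.0255
grip_force: 60.0
```

{"name": "move_arm", "arguments": {"motion": "-1 0 0 0.005 0; -1 0 0 0.01 0; -1 0 0 0.015 0; -1 0 0 0.015 0"}}

```text
time: 13.98
position: [0.463, -0.3482, 0.0257]
tool_rot: [0.999, 0.045, 0.0, 0.0]
ft_force: [-3.2, 0.7, 0.6]
grip_width: 0.0256
grip_force: 60.0
```

Contact with the bench (support is now about 7 N). Open gently.

{"name": "move_arm", "arguments": {"motion": "-0.3 0 0 0 0; -0.2 0 0 0 0; 0 0 0 0 0; 0.3 0 0 0 0; 0.6 0 0 0 0; 1 0 0 0 0; 1 0 0 0 0; 1 0 0 0 0; 1 0 0 0 0; 1 0 0 0 0; 1 0 0 0 0"}}

```text
time: 14.9
position: [0.4631, -0.3481, 0.0249]
tool_rot: [0.999, 0.045, 0.0, 0.0]
ft_force: [-1.0, -0.0, 0.6]
grip_width: 0.084
grip_force: 0.0
```

{"name": "move_arm", "arguments": {"motion": "1 0 0 -0.02 0; 1 0 0 -0.07 0; 1 0 0 -0.14 0; 1 0 0 -0.24 0; 1 0 0 -0.35 0; 1 0 0 -0.46 0; 1 0 0 -0.57 0; 1 0 0 -0.68 0; 1 0 0 -0.78 0; 1 0 0 -0.85 0; 1 0 0 -0.87 0; 1 0 0 -0.87 0"}}

```text
time: 15.9
position: [0.4637, -0.3486, 0.201]
tool_rot: [0.999, 0.045, 0.001, 0.001]
ft_force: [0.1, 0.2, -1.0]
grip_width: 0.087
grip_force: 0.0
```

Run:
```python
from h import *
c,d=robot.camera('scene'); cv2.imwrite('pics/s5.png',c[...,::-1])
p=cloud("scene",d).reshape(-1,3)
q=p[(p[:,1]>-.395)&(p[:,1]<-.27)&(p[:,0]<.57)&(p[:,0]>.5)&(p[:,2]>.07)&(p[:,2]<.09)]
print(len(q),np.median(q,0),np.percentile(q[:,2],[5,95]))
o=robot.get_obs();print(o['ft_force'],o['position'],o['time'])
```

```text
274 [ 0.5252 -0.3412  0.0757] [0.0716 0.0791]
[-0.3005 -0.3905 -0.8286] [ 0.4631 -0.348   0.1996] 15.95
```

View pics/s5.png

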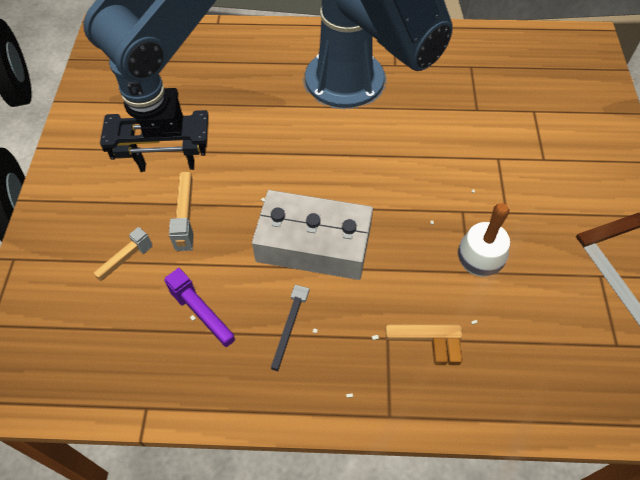

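The hammer stands flat at (181,210), the gripper is clear of it, the plugs at (278,214), (313,219) and (349,226) are level, and the bystanders haven't moved.

```bash
python3 -c "
from rig import robot
print(robot.hand_in())"
```

```text
the job is handed in; nothing more can be done
None
```

The proud plug is driven home level with its two neighbours, the lump hammer is back standing on the bench clear of the stone, nothing else was moved, and the job was handed in at about 16 s.

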